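# Wind the controller case into the crank holder

## Robot

A 7-joint arm with a two-finger parallel gripper is mounted at the origin on the work surface. World frame = base frame: x ahead of the robot, y to its left, z up, the work surface at z = 0. Lengths are in mm, angles in rad, forces in N, time in s.
With the tool pointing down it reaches from about 400 to 875 mm from the base axis. Payload 4.4 kg.
Tool frame: the origin (TCP) lies midway between the tips of the shut fingers; the grasp point (between the pads) lies 19 mm behind it; z points along the fingers, y is the direction in which the jaws open and shut (so a half turn about z gives the same grasp; the last joint's range is limited). The gripper opens to 85 mm and grips with 20 to 120 N. Pads are 22 mm wide; open, the fingers measure 114 mm over their backs; the gripper's body (76 mm by 85 mm) begins 54 mm behind the grasp point. The pads swing forward as they close: fully open they stand 13 mm farther back than shut.
Start: joints at [-1.207, 0.628, 0.038, 1.517, -0.027, 0.996, -0.02], TCP at [270.827, 590.907, 231.313] pointing down, gripper open.
Joint ranges: [-3.06, 3.06], [-0.37, 2.12], [-1.25, 1.32], [0.18, 2.47], [-1.1, 4.24], [0.23, 1.98], [-2.94, 2.94]. Speed limits (rad/s): [2.57, 2.57, 3.14, 3.14, 3.14, 3.14, 3.14].

## Interface

Orientations are given as [roll, pitch, yaw] about the fixed x, y, z axes, in that order (R = Rz(yaw) Ry(pitch) Rx(roll)).
In Python, from cell import * gives the robot as it stands. The module is installed in compiled form; this text tells all that it offers.
- The arm moves only by the tool move_arm, never from a script. Its argument "series" is a list of rows, each a list of 2 entries, a list of its own where there are three numbers: the shift along the tool's x, y, z in m, then the turn about the tool's z in rad. In form: [[[x, y, z], yaw], ...]. A call has 1 to 5 rows; each row is the pose to reach, as a shift and turn from the pose measured when the call began, along the tool's axes at that moment; what a row does not reach only later rows make up. A row lasts 1/8 s, in which the tool goes at most 62.5 mm and 10.7 degrees, less where a joint would pass 70% of its speed; a pose out of reach is approached as far as the arm can. A call with a gripper value outside its range is refused whole. "claw" is the opening, from 0 (shut) to 1 (fully open), set as the call begins (left out, the last holds). The fingers move at their own pace and stop on an object; the grip force is fixed at half the most. Time passes only in rows, so rows that repeat a pose let the fingers close. It gives the time, the measured TCP pose, the force and the opening at its end, in the units of the state.
- read_state(): the state, without advancing time (a new reading comes with each control period).
- get_image(name): name is "side" or "top"; returns the picture (480x640x3 uint8, blue, green, red); there is no depth.
- camera_model(name): a dict with "fov_y" (degrees; the focal length in pixels is half the picture's height over the tangent of half this angle, whatever the lens; pixels are square), "cx", "cy" (the principal point, pixels), "k1" (the pictures are not rectified: a ray, as slopes to the right and down, at radius r is drawn at 1 + k1 r^2 times it, then the intrinsics apply), "pose" (4x4, takes a point from camera to world coordinates). Camera axes: x right, y down, z forward; pixel columns grow to the right and rows downward; lengths in mm; the calibration is good to about 2 mm. A picture is of the moment at which its call begins. camera_model takes no time and is no camera call.
- finish_job(): hands the job in, once; it reports no verdict.
The state is a dict: "clock": time; "qpos": joint angles; "qd": joint speeds; "tau": joint torques, N m; "eef_pos": TCP position; "tool_rot": TCP orientation; "force": force on the tool from outside, world axes, zero at the start; "torque": the same for the moment, N m; "width": finger opening in mm.
Only numpy, scipy, OpenCV 4.12 (cv2) and the standard library are available. Lean on these libraries where they do the work, as an engineer would, in place of code of your own. Each camera call takes 0.05 s, during which the arm holds its last target. There are 200 camera calls.

## Task

Lay the orange controller case flat in the cradle of the black desk holder, lengthwise between its two jaws, and let go of it. Then take the red grip of the crank and wind it clockwise in one go, without letting go of the grip and without pushing the jaw by hand, until you feel the jaw close snugly on the case; do not crush the case. Then let go and leave the case clamped and everything else on the desk where it was.

Things in the scene. Friction and masses are not known exactly. Their poses are not given: they have to be found in the camera images.
- holder: Black plastic holder fixed to the desk, 90 x 324 mm, long along its y. Origin: on the desk, on its centre line; z up. From -y to +y: end stop (64 mm wide, 48 mm high, inner face at y -158 mm) with a rubber pad, flat cradle floor (60 mm wide, centred on x 0, top 10 mm above the desk, open at both sides), grey sliding jaw, gear housing (90 x 90 mm, 50 mm high, y 60 to 150 mm) with the crank on top.
- pad_spot (a point): Where the rubber pad stands on the end stop's inner face: holder x 0, y -152 mm, 29 mm above the desk; axes as the holder's. The pad's face is 0 to 14 mm from here towards the jaw, set differently each time and not measured; it does not yield.
- crank_axis (a point): On the crank's vertical axis (holder x 0, y +105 mm), at the arm's top, 63 mm above the desk. Winding clockwise seen from above moves the jaw to the pad by 8 mm per rad (50 mm a turn; about 1 to 1.5 turns needed); friction keeps it where left. Turning it free takes 3 N at the grip either way; each newton more puts 5.6 N on the case: snug is 6 to 9 N while turning, over 13 N crushes it (jaw over 60 N).
- jaw: Grey sliding jaw plate, 60 mm wide, 34 mm high, top 46 mm above the desk. Origin: middle of its clamping face, 29 mm above the desk; axes as the holder's; it clamps towards the holder's -y. At the start the face is at holder y = +4 to +14 mm. The face is sprung, 15 N per mm. Moved only by the crank.
- grip: Red plastic crank grip, upright cylinder 18 mm across and 48 mm tall, free to spin about its own vertical axis, 45 mm from the crank axis. Origin: its centre, 89 mm above the desk (grip from 65 to 113 mm). Its own yaw means nothing.
- case_center (a point): Centre of the orange hard silicone controller case, a rigid closed box 92 mm long (its x), 56 mm wide (its y), 44 mm high, 0.15 to 0.31 kg. It lies flat on the desk left or right. Take it across its width. It goes in the cradle with its length along the holder's y, either way round, centred across the cradle.
- phone: Dark phone lying flat, 146 x 71 x 9 mm, on the other side from the case; origin under its centre. Leave alone.
- penpot: Teal ceramic pen pot with pens, 80 mm across, 100 mm high (pens to 165 mm); origin under its centre. Leave alone.
- lunchtin: Stainless steel lunch tin with latched lid, 119 x 171 x 58 mm; origin under its centre. Leave alone.
- mug: White mug, 82 mm across, 92 mm high, handle at its +y; origin under its centre. Leave alone.
- stapler: Blue stapler, 36 x 125 x 42 mm; origin under its centre. Leave alone.
There are look-alikes about, which are no part of the job. There is more than one size of the part that bears case_center; the job needs the middle-sized.

How it is judged:
By the outcome, as a careful person would: the job done as asked, in the order asked, and still so for the second after the job is handed in, with the robot touching nothing.
It also fails if it takes over 67 s, if anything falls off the work surface, if the arm or the gripper's body presses on something with over 40 N, if the wrist force passes 120 N, or if a joint passes its speed limit or range.

## Working session

There is one attempt and no reset: what is moved stays moved. The work goes in short steps, Python scripts to look and compute and a tool call to move; the robot and the scene stay as the last step left them, time stands still between calls to the robot, and variables do not carry over. Pictures are saved under pics/ and viewed, about 8 in all and at most 12, crops included, and the job is handed in when it is done.

Besides the shell and the picture viewer there is one more tool, called after "Emit:" by a JSON object that holds its "method" and its "body", one argument or row to a line. move_arm: Moves the arm, as the interface text tells. Its arguments: {"type":"object","properties":{"series":{"type":"array"},"claw":{"type":"number"}},"required":["series"]}

```bash
mkdir -p pics; python3 - <<'E'
from cell import *
import cv2
for n in("top","side"):
    cv2.imwrite(f"pics/{n}0.png",get_image(n)); m=camera_model(n); print(n,m)
s=read_state(); print({k:s[k] for k in("clock","eef_pos","tool_rot","force","width")})
E
```

```text
top {'fov_y': 43.53078036736039, 'cx': 322.1495063343397, 'cy': 233.41036490509967, 'k1': -0.019324677834867868, 'pose': array([[ 1.29985306e-03, -9.86494659e-01,  1.63788275e-01,
         3.00560552e+02],
       [-9.99715410e-01, -5.18343523e-03, -2.32858428e-02,
         4.57653373e+01],
       [ 2.38203455e-02, -1.63711395e-01, -9.86220650e-01,
         1.36813670e+03],
       [ 0.00000000e+00,  0.00000000e+00,  0.00000000e+00,
         1.00000000e+00]])}
side {'fov_y': 50.37533741070858, 'cx': 323.92156507710564, 'cy': 240.57163915500593, 'k1': -0.03392961078588596, 'pose': array([[ 9.90246165e-01, -9.47187190e-02,  1.02180708e-01,
         4.03220801e+02],
       [-1.38431578e-01, -7.51952410e-01,  6.44518635e-01,
        -7.87843628e+02],
       [ 1.57870500e-02, -6.52377143e-01, -7.57730052e-01,
         1.04781683e+03],
       [ 0.00000000e+00,  0.00000000e+00,  0.00000000e+00,
         1.00000000e+00]])}
{'clock': 0.1, 'eef_pos': array([270.57150712, 590.38527439, 230.49719872]), 'tool_rot': array([-3.13988407e+00, -4.83576513e-06,  2.71180792e+00]), 'force': array([-0.3718595 , -0.23783625,  0.46482527]), 'width': 85.59582760583103}
```

View pics/top0.png

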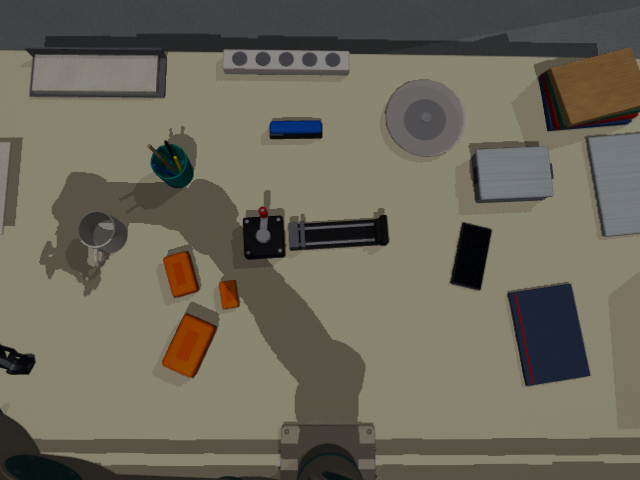

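View pics/side0.png

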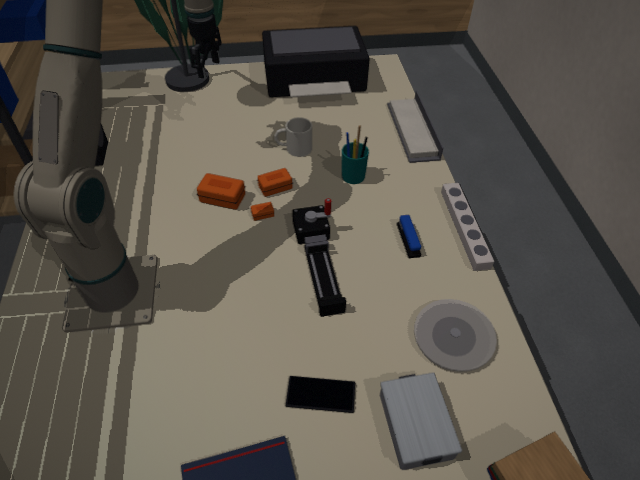

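The top view shows three orange cases: the middle one at about (181,274), the big one at (190,345) and the small one at (229,294). The holder runs from (245,238) to (387,231), and the crank grip is at (263,212). I'll zoom in.

```bash
cat > h.py <<'E'
from cell import *
import cv2, numpy as np
def K(n):
    m=camera_model(n); f=240/np.tan(np.radians(m["fov_y"]/2)); return m,f
def ray(n,u,v):
    m,f=K(n); d=np.array([(u-m["cx"])/f,(v-m["cy"])/f]); s=d.copy()
    for _ in range(20): s=d/(1+m["k1"]*(s@s))
    return m["pose"][:3,3], m["pose"][:3,:3]@np.array([*s,1])
def at(n,u,v,z):
    o,d=ray(n,u,v); return o+d*(z-o[2])/d[2]
def px(n,p):
    m,f=K(n); c=m["pose"][:3,:3].T@(np.asarray(p,float)-m["pose"][:3,3]); s=c[:2]/c[2]
    s=s*(1+m["k1"]*(s@s)); return s*f+[m["cx"],m["cy"]]
def crop(src,out,x,y,w,h,k):
    im=cv2.imread(src) if isinstance(src,str) else src
    im=cv2.resize(im[y:y+h,x:x+w],None,fx=k,fy=k,interpolation=cv2.INTER_CUBIC)
    im=np.uint8(255*(im/255.)**.6)
    for t in range(0,w,20): cv2.putText(im,str(x+t),(t*k,10),0,.35,(255,255,255),1); cv2.line(im,(t*k,12),(t*k,18),(255,255,255),1)
    for t in range(0,h,20): cv2.putText(im,str(y+t),(0,t*k+4),0,.35,(255,255,255),1); cv2.line(im,(24,t*k),(30,t*k),(255,255,255),1)
    cv2.imwrite(out,im)
E
python3 - <<'E'
from h import *
crop("pics/top0.png","pics/c1.png",150,190,160,120,5)
crop("pics/top0.png","pics/c2.png",235,190,160,80,5)
E
```

```text
(no output)
```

View pics/c1.png

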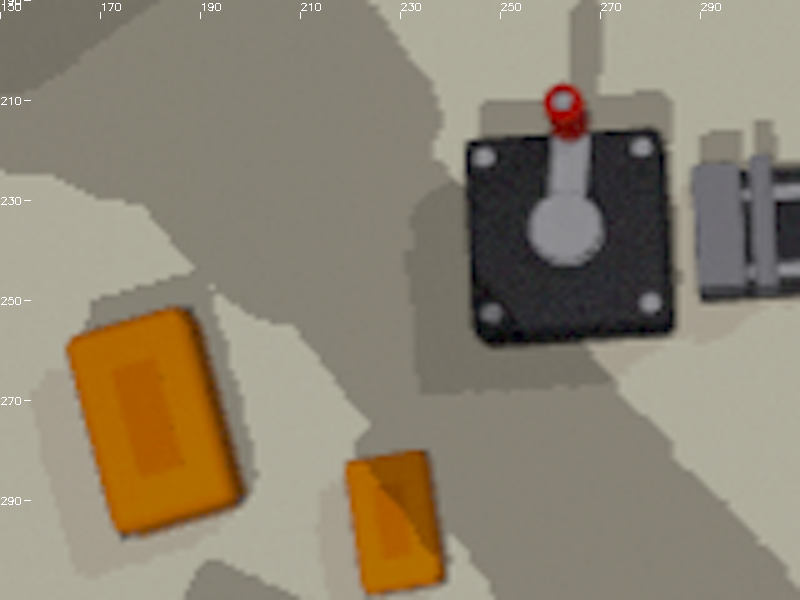

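View pics/c2.png

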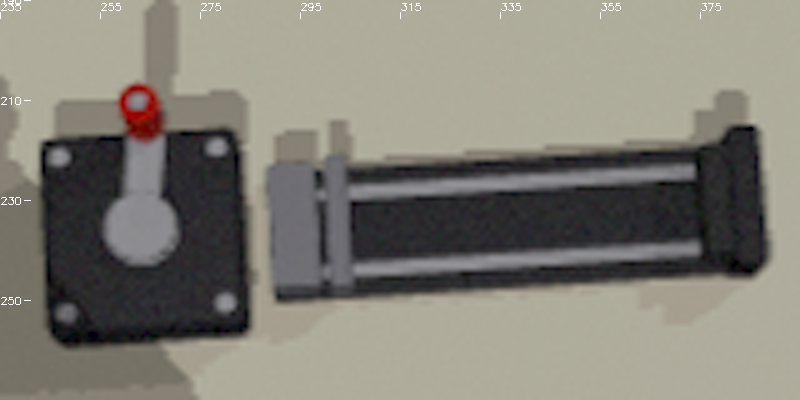

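The zoom gives the middle case's top-face corners at about (164,260), (187,252), (199,289) and (175,296). The housing screws, crank hub (263,236), grip top (262,210) and end stop are all clear. Next I'll compute poses from these.

```bash
cat > loc.py <<'E'
from h import *
from scipy.optimize import minimize
def box(x,y,a,L,W,H,z0=0):
    c,s=np.cos(a),np.sin(a)
    return [(x+c*i*L/2-s*j*W/2,y+s*i*L/2+c*j*W/2,z0+k) for i in(-1,1) for j in(-1,1) for k in(0,H)]
def fit(n,im,dims,seed,z0=0,S=4):
    hsv=cv2.cvtColor(im,cv2.COLOR_BGR2HSV)
    m=cv2.inRange(hsv,(4,150,40),(22,255,255))
    _,lab,st,_=cv2.connectedComponentsWithStats(m)
    u,v=np.round(px(n,[*seed[:2],z0+44])).astype(int); m=np.uint8(lab==lab[v,u])*255
    M=cv2.resize(m,None,fx=S,fy=S,interpolation=cv2.INTER_LINEAR)>127
    def cost(p):
        P=np.array([px(n,q) for q in box(*p[:2],p[2]/50,*dims,z0)])
        h=cv2.convexHull(np.float32((P+.5)*S-.5)); I=np.zeros(M.shape,np.uint8)
        cv2.fillConvexPoly(I,np.round(h*16).astype(int),1,shift=4); return (I.astype(bool)^M).sum()/M.sum()
    x0=[seed[0],seed[1],seed[2]*50]
    r=minimize(cost,x0,method="Nelder-Mead",options=dict(initial_simplex=[x0,[x0[0]+10,*x0[1:]],[x0[0],x0[1]+10,x0[2]],[*x0[:2],x0[2]+8]]))
    return r.x[:2],r.x[2]/50,r.fun
E
python3 - <<'E'
from loc import *
cs=[at("top",u,v,44) for u,v in[(163.6,259.6),(186.6,252),(198.6,289),(175,296.4)]]
print(np.round(cs,1),[np.linalg.norm(cs[i]-cs[i-1]).round(1) for i in range(4)])
c=np.mean(cs,0); a=np.arctan2(*(cs[1]-cs[2])[[1,0]])
for n in("top","side"): print(n,fit(n,cv2.imread(f"pics/{n}0.png"),(92,56,44),(c[0],c[1],a)))
q=lambda u,v,z:at("top",235+u/5,190+v/5,z)
scr=[q(*p,50) for p in[(60,157),(217,147),(226,302),(66,313)]]; H=np.mean(scr,0)
hub=q(141,229,63); E=np.mean([q(*p,48) for p in[(728,130),(757,128),(767,262),(738,275)]],0)
print("screw",H,"hub",hub,"end",E,np.linalg.norm((H-E)[:2]),"should 271")
d=(H-E)[:2]; print("holder y dir",np.arctan2(d[1],d[0]), "screws dir",np.arctan2(*(scr[0]-scr[1]+scr[3]-scr[2])[[1,0]]))
print("grip",q(137,100,113),"jaw face",q(350,223,46))
E
```

```text
[[460.  364.4  44. ]
 [477.2 314.4  44. ]
 [395.6 285.1  44. ]
 [379.2 336.   44. ]] [np.float64(85.7), np.float64(52.8), np.float64(86.7), np.float64(53.4)]
top (array([430.60274445, 329.46731739]), np.float64(0.30813410215155146), np.float64(0.11036036036036036))
side (array([428.61084309, 328.38321545]), np.float64(0.13873975769014943), np.float64(0.17276720351390923))
screw [513.2309018  144.80131971  50.        ] hub [511.31527174 144.39392042  63.        ] end [ 528.9525851  -124.79733249   48.        ] 270.0566692275904 should 271
holder y dir 1.6290454986622807 screws dir 1.643113644292514
grip [558.80192394 143.28032865 113.        ] jaw face [517.24900322  52.76510305  46.        ]
```

```bash
python3 - <<'E'
from loc import *
im=cv2.imread("pics/top0.png");out=[]
for n in("top","side"):
    im=cv2.imread(f"pics/{n}0.png")
    hsv=cv2.cvtColor(im,cv2.COLOR_BGR2HSV)
    m=cv2.inRange(hsv,(2,110,25),(24,255,255))
    k,l,st,ce=cv2.connectedComponentsWithStats(m)
    for i in range(1,k):
        if st[i,4]>60:
            pts=np.argwhere(l==i)[:,::-1].astype(np.float32)
            r=cv2.minAreaRect(pts); c=[at(n,*p,40)[:2] for p in cv2.boxPoints(r)]
            print(n,st[i],ce[i].round(1),[np.linalg.norm(c[j]-c[j-1]).round(0) for j in range(4)], np.mean(c,0))
    v=im.copy()
    for p in[(430.6,329.5,.308),(428.6,328.4,.139)]:
        P=np.float32([px(n,q) for q in box(*p,92,56,44)])
    h=[ (q) for q in P]
    u,vv=px(n,[429,329,44]).astype(int)
    big=cv2.resize(im[vv-40:vv+40,u-40:u+40],None,fx=5,fy=5,interpolation=cv2.INTER_CUBIC)
    p=[(430.6,329.5,.308),(428.6,328.4,.32)][n=="side"]
    P=np.array([px(n,q) for q in box(*p,92,56,44)])
    for a in range(8):
        for b in range(a):
            if bin(a^b).count("1")==1: cv2.line(big,*[tuple(int(t) for t in (P[i]+.5-[u-40,vv-40])*5) for i in(a,b)],(255,255,0),1)
    out.append(big)
cv2.imwrite("pics/ov.png",np.uint8(255*(np.hstack(out)/255.)**.6))
E
```

```text
top [ 547   47   93   81 5200] [596.8  86.9] [np.float64(163.0), np.float64(224.0), np.float64(166.0), np.float64(220.0)] [ 871.57222436 -639.95599849]
top [148 145  27  26  92] [160.4 157.1] [np.float64(85.0), np.float64(6.0), np.float64(85.0), np.float64(6.0)] [694.53852407 381.82520867]
top [ 163  251   37   47 1189] [180.8 273.9] [np.float64(96.0), np.float64(62.0), np.float64(97.0), np.float64(61.0)] [429.17787882 326.21507665]
top [219 280  20  29 485] [228.5 293.9] [np.float64(61.0), np.float64(39.0), np.float64(61.0), np.float64(38.0)] [385.2530373  219.88728002]
top [ 162  314   55   64 2101] [188.9 345.4] [np.float64(79.0), np.float64(124.0), np.float64(80.0), np.float64(123.0)] [274.16550156 302.38844663]
side [ 100    0   69   51 2368] [126.5  27.2] [np.float64(454.0), np.float64(296.0), np.float64(454.0), np.float64(258.0)] [ -83.9142472  1359.92137729]
side [154   0  25  46 199] [166.5  20.9] [np.float64(434.0), np.float64(24.0), np.float64(438.0), np.float64(20.0)] [  55.76471774 1353.04910766]
side [ 218    0  255   43 8000] [341.4  16. ] [np.float64(376.0), np.float6
[... 256 characters left out ...]
5 168.8] [np.float64(68.0), np.float64(295.0), np.float64(76.0), np.float64(292.0)] [-338.35158511  452.82040058]
side [258 168  35  29 716] [274.7 181.7] [np.float64(93.0), np.float64(103.0), np.float64(96.0), np.float64(99.0)] [429.36603908 311.06916431]
side [ 197  173   48   37 1314] [220.8 190.7] [np.float64(138.0), np.float64(123.0), np.float64(147.0), np.float64(119.0)] [273.53216317 292.89175089]
side [251 202  23  19 337] [262.1 210.7] [np.float64(59.0), np.float64(62.0), np.float64(60.0), np.float64(60.0)] [386.53914696 198.21162442]
side [ 491  432   99   48 2780] [540.5 462.3] [np.float64(188.0), np.float64(91.0), np.float64(199.0), np.float64(95.0)] [ 880.45198318 -527.87054653]
```

View pics/ov.png

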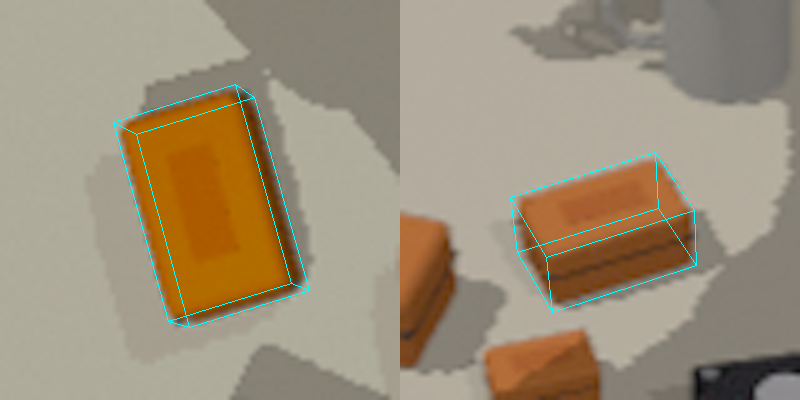

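The 92x56x44 model matches the middle case in both views, with its centre at about (429.5, 328.5) and yaw about 0.30. The case is at top-view pixel (181,274) and side-view pixel (275,182). I'll refine the holder direction from the rails and work out the first move.

```bash
cat >> h.py <<'E'
from scipy.spatial.transform import Rotation as R
def go(p,yaw=None):
    s=read_state(); r=R.from_euler("xyz",s["tool_rot"]); d=r.inv().apply(np.asarray(p)-s["eef_pos"])
    t=None if yaw is None else -((yaw-s["tool_rot"][2]+np.pi)%(2*np.pi)-np.pi)
    print("t",s["clock"].__round__(2),"pos",s["eef_pos"].round(1),"rot",s["tool_rot"].round(3),"F",s["force"].round(1),"w",round(s["width"],1),"q7",s["qpos"][6].round(2))
    print("shift m",(d/1000).round(4),"turn",t)
E
python3 - <<'E'
from loc import *
q=lambda u,v,z:at("top",235+u/5,190+v/5,z)
for a,b in[((350,192),(695,172)),((355,270),(695,246))]:
    d=q(*a,12)-q(*b,12); print(np.arctan2(d[1],d[0]),(q(*a,12)+q(*b,12))/2)
go([429.5,328.5,150],3.447-2*np.pi)
im=cv2.imread("pics/side0.png"); big=cv2.resize(im[195:320,285:355],None,fx=6,fy=6,interpolation=cv2.INTER_CUBIC)
yaw=.062; o=np.array([518.8,39.7]); Rm=np.array([[np.cos(yaw),-np.sin(yaw)],[np.sin(yaw),np.cos(yaw)]])
def ln(pts,c):
    P=[px("side",[*(o+Rm@np.array(p[:2])),p[2]]) for p in pts]
    cv2.polylines(big,[np.int32([((t+.5-[285,195])*6) for t in P])],True,c,1)
ln([(-45,60,50),(45,60,50),(45,150,50),(-45,150,50)],(255,255,0))
ln([(-30,-158,10),(30,-158,10),(30,10,10),(-30,10,10)],(0,255,0))
ln([(-32,-158,48),(32,-158,48),(32,-174,48),(-32,-174,48)],(255,0,255))
ln([(45,105,65),(45,105,113)],(0,255,255))
ln([(-30,12,46),(30,12,46)],(0,255,255))
cv2.imwrite("pics/ov2.png",np.uint8(255*(big/255.)**.6)[:600] if big.shape[0]<=600 else cv2.resize(np.uint8(255*(big/255.)**.6),None,fx=.8,fy=.8))
E
```

```text
1.6350690386726319 [542.30352809 -26.20335884  12.        ]
1.6468573106804092 [507.04646012 -27.22881574  12.        ]
t 0.1 pos [270.6 590.4 230.5] rot [-3.14  -0.     2.712] F [-0.4 -0.2  0.5] w 85.6 q7 -0.02
shift m [-0.2536 -0.1717  0.0808] turn -0.7351920782356709
```

View pics/ov2.png

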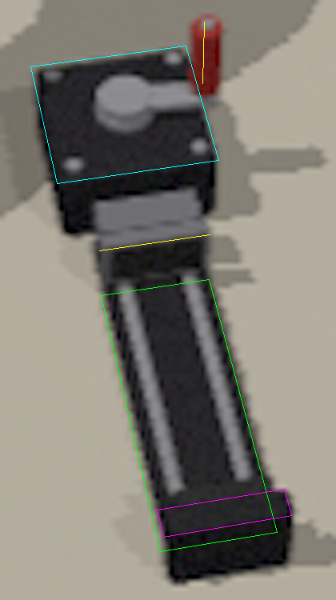

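The side overlay agrees with the holder model to within 1–2 px: housing, end stop, rails and grip all line up. I'll use holder yaw 0.066 and origin about (519, 39.5). Now I'll move above the case.

Emit:
{"method": "move_arm", "body": {
  "series": [
    [[-0.05, -0.034, 0.016], -0.147],
    [[-0.1, -0.068, 0.032], -0.294],
    [[-0.15, -0.102, 0.048], -0.441],
    [[-0.2, -0.136, 0.064], -0.588],
    [[-0.2536, -0.1717, 0.08], -0.735]
  ],
  "claw": 1
}}

```text
clock: 0.72
eef_pos: [427.8, 330.5, 151.2]
tool_rot: [-3.14, -0.001, -2.831]
force: [1.7, 0.3, -0.0]
width: 85.6
```

```bash
python3 - <<'E'
from h import *
cv2.imwrite("pics/t1.png",get_image("side")); go([429.5,328.5,8],3.447)
crop("pics/t1.png","pics/t1c.png",210,110,130,110,6)
E
```

```text
t 0.78 pos [433.1 318.5 149.1] rot [-3.13  -0.005 -2.84 ] F [ 3.  -7.5 -0.7] w 85.4 q7 1.03
shift m [-0.0002  0.0122  0.141 ] turn -0.003622257159410225
```

View pics/t1c.png

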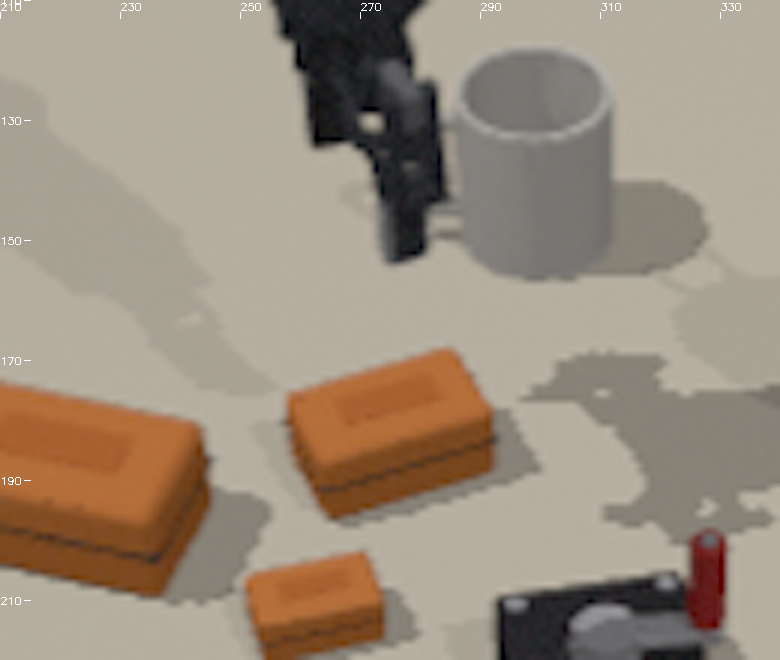

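The side crop shows the open gripper at about (275,150), above the case, with nothing in between. The arm was still swinging, so I'll let it settle as it descends.

Emit:
{"method": "move_arm", "body": {
  "series": [
    [[0, 0.006, 0.02], 0],
    [[0, 0.01, 0.05], 0],
    [[0, 0.011, 0.07], 0],
    [[0, 0.012, 0.08], 0],
    [[0, 0.012, 0.08], 0]
  ]
}}

```text
clock: 1.4
eef_pos: [429.0, 329.0, 68.5]
tool_rot: [-3.13, -0.006, -2.84]
force: [0.3, -0.0, 0.4]
width: 85.0
```

```bash
python3 - <<'E'
from h import *
go([429.5,328.5,8],3.447)
E
```

```text
t 1.4 pos [429.  329.   68.5] rot [-3.13  -0.006 -2.84 ] F [ 0.3 -0.   0.4] w 85.0 q7 0.98
shift m [-0.0006  0.0001  0.0605] turn -0.0034024755699633147
```

Emit:
{"method": "move_arm", "body": {
  "series": [
    [[0, 0, 0.02], 0],
    [[0, 0, 0.04], 0],
    [[0, 0, 0.053], 0],
    [[-0.0006, 0, 0.06], 0],
    [[-0.0006, 0, 0.06], 0]
  ]
}}

```text
clock: 2.02
eef_pos: [429.6, 328.5, 8.6]
tool_rot: [-3.13, -0.006, -2.84]
force: [0.0, -0.7, 0.6]
width: 85.3
```

Emit:
{"method": "move_arm", "body": {
  "series": [
    [[0, 0, 0], 0],
    [[0, 0, 0], 0],
    [[0, 0, 0], 0],
    [[0, 0, 0], 0],
    [[0, 0, 0], 0]
  ],
  "claw": 0
}}

```text
clock: 2.65
eef_pos: [430.1, 328.7, 9.4]
tool_rot: [-3.13, -0.004, -2.84]
force: [-0.9, -0.3, 6.4]
width: 55.6
```

Emit:
{"method": "move_arm", "body": {
  "series": [
    [[0, 0, 0], 0],
    [[0, 0, 0], 0],
    [[0, 0, -0.01], 0],
    [[0, 0, -0.03], 0],
    [[0, 0, -0.03], 0]
  ]
}}

```text
clock: 3.28
eef_pos: [431.0, 329.9, 40.7]
tool_rot: [-3.132, -0.002, -2.84]
force: [-0.1, -0.1, -2.4]
width: 55.2
```

Gripped at 55.6 mm, and the lift reading fits about 0.25 kg. Now I'll raise it.

Emit:
{"method": "move_arm", "body": {
  "series": [
    [[0, 0, -0.03], 0],
    [[0, 0, -0.07], 0],
    [[0, 0, -0.11], 0],
    [[0, 0, -0.15], 0],
    [[0, 0, -0.15], 0]
  ]
}}

```text
clock: 3.9
eef_pos: [432.3, 332.6, 193.1]
tool_rot: [-3.134, 0.004, -2.84]
force: [-0.1, 1.4, -2.6]
width: 55.3
```

```bash
python3 - <<'E'
from h import *
go([524.9,-46.3,190],1.637)
E
```

```text
t 3.9 pos [432.3 332.6 193.1] rot [-3.134  0.004 -2.84 ] F [-0.1  1.4 -2.6] w 55.3 q7 1.02
shift m [ 0.0241 -0.3893  0.0061] turn 1.8060815906365555
```

Emit:
{"method": "move_arm", "body": {
  "series": [
    [[0.002, -0.035, 0], 0.16],
    [[0.005, -0.075, 0], 0.34],
    [[0.007, -0.115, 0], 0.52],
    [[0.01, -0.155, 0], 0.7],
    [[0.012, -0.195, 0.003], 0.88]
  ]
}}

```text
clock: 4.53
eef_pos: [477.9, 141.2, 190.2]
tool_rot: [-3.137, 0.007, 2.557]
force: [0.3, -0.2, -2.5]
width: 55.0
```

```bash
python3 - <<'E'
from h import *
go([524.9,-46.3,190],1.637)
E
```

```text
t 4.53 pos [477.9 141.2 190.2] rot [-3.137  0.007  2.557] F [ 0.3 -0.2 -2.5] w 55.0 q7 0.67
shift m [-0.1426 -0.1305  0.0017] turn 0.92023920623437
```

Emit:
{"method": "move_arm", "body": {
  "series": [
    [[-0.032, -0.03, 0], 0.18],
    [[-0.064, -0.059, 0], 0.36],
    [[-0.096, -0.088, 0], 0.55],
    [[-0.125, -0.114, 0], 0.74],
    [[-0.1426, -0.1305, 0], 0.92]
  ]
}}

```text
clock: 5.15
eef_pos: [524.0, -49.0, 190.1]
tool_rot: [3.141, 0.009, 1.628]
force: [0.0, 0.3, -1.9]
width: 55.0
```

Emit:
{"method": "move_arm", "body": {
  "series": [
    [[0, 0, 0.01], 0],
    [[0, 0, 0.03], 0],
    [[0, 0, 0.06], 0],
    [[0, 0, 0.08], 0],
    [[0, 0, 0.08], 0]
  ]
}}

```text
clock: 5.78
eef_pos: [521.5, -48.0, 107.5]
tool_rot: [-3.136, 0.008, 1.632]
force: [-0.3, -0.4, -1.1]
width: 55.2
```

```bash
python3 - <<'E'
from loc import *
o=np.array([519.2,39.5])
for n in("top","side"): 
    im=get_image(n); cv2.imwrite(f"pics/{n}2.png",im)
go([524.9,-46.3,19],1.637)
im=cv2.imread("pics/side2.png")
crop(im,"pics/s2c.png",280,170,90,150,4)
crop(cv2.imread("pics/top2.png"),"pics/t2c.png",280,180,130,100,4)
a=cv2.imread("pics/s2c.png");b=cv2.imread("pics/t2c.png")
b=cv2.copyMakeBorder(b,0,a.shape[0]-b.shape[0],0,0,cv2.BORDER_CONSTANT)[:600]
cv2.imwrite("pics/c3.png",np.hstack([a,b])[:600,:800])
E
```

```text
t 5.88 pos [523.5 -48.8 109.7] rot [-3.141  0.009  1.631] F [ 0.  -0.3 -3.3] w 55.4 q7 0.38
shift m [0.0032 0.0016 0.0906] turn -0.006233114183545219
```

View pics/c3.png

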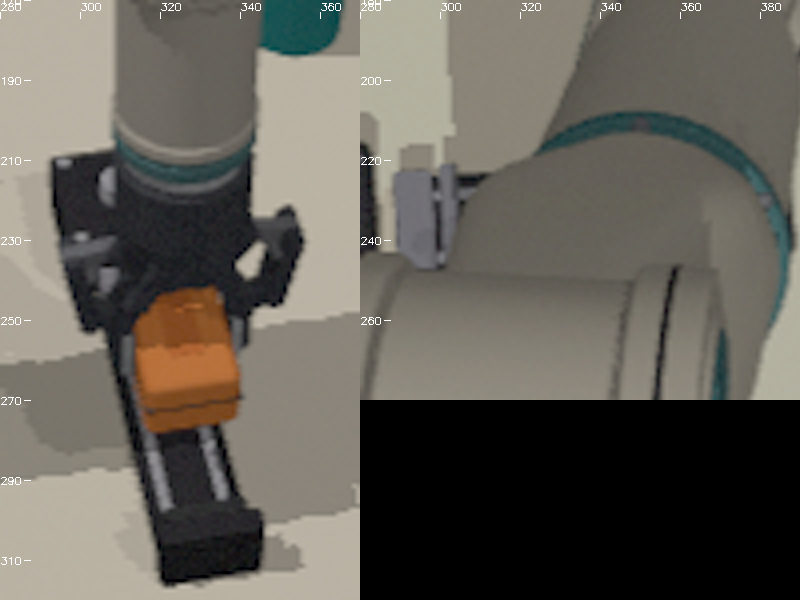

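In the side crop the case hangs above the cradle, with its near-end bottom corners at about (318,277) and (339,274) and the end stop clear at (330,300). I'll compare that with the prediction.

```bash
python3 - <<'E'
from loc import *
z=101
for u,v in[(318.2,277.5),(339.5,274.5)]: print(at("side",u,v,z).round(1))
P=box(523.5,-48.8,1.631,92,56,44,z)
for p in P:
    if p[1]<-48 : print(np.round(p,1),px("side",p).round(1))
go([525,-46.3,19.5],1.637)
E
```

```text
[502.3 -92.1 101. ]
[552.4 -89.8 101. ]
[554.2 -93.  101. ] [340.5 275.5]
[554.2 -93.  145. ] [341.3 263.8]
[498.3 -96.4 101. ] [316.7 279.2]
[498.3 -96.4 145. ] [316.8 267.5]
t 5.88 pos [523.5 -48.8 109.7] rot [-3.141  0.009  1.631] F [ 0.  -0.3 -3.3] w 55.4 q7 0.38
shift m [0.0032 0.0017 0.0901] turn -0.006233114183545219
```

Emit:
{"method": "move_arm", "body": {
  "series": [
    [[0.001, 0.001, 0.02], 0],
    [[0.002, 0.002, 0.045], -0.006],
    [[0.003, 0.002, 0.065], -0.006],
    [[0.003, 0.002, 0.078], -0.006],
    [[0.003, 0.002, 0.08], -0.006]
  ]
}}

```text
clock: 6.5
eef_pos: [525.3, -46.3, 29.5]
tool_rot: [-3.14, 0.009, 1.637]
force: [-0.4, 0.4, -2.4]
width: 55.3
```

```bash
python3 - <<'E'
from h import *
go([525,-46.3,19.5],1.637)
E
```

```text
t 6.5 pos [525.3 -46.3  29.5] rot [-3.14   0.009  1.637] F [-0.4  0.4 -2.4] w 55.3 q7 0.42
shift m [ 0.0001 -0.0003  0.01  ] turn 0.00028168090796842904
```

Emit:
{"method": "move_arm", "body": {
  "series": [
    [[0, 0, 0.004], 0],
    [[0, 0, 0.007], 0],
    [[0, 0, 0.009], 0],
    [[0, 0, 0.01], 0],
    [[0, 0, 0.01], 0]
  ]
}}

```text
clock: 7.12
eef_pos: [525.4, -46.5, 20.0]
tool_rot: [-3.141, 0.009, 1.637]
force: [-0.7, 0.2, 2.1]
width: 55.3
```

Touching down: vertical force went from -2.4 to +2.1 N. Opening now and then rising.

Emit:
{"method": "move_arm", "body": {
  "series": [
    [[0, 0, 0], 0],
    [[0, 0, 0], 0],
    [[0, 0, 0], 0],
    [[0, 0, 0], 0],
    [[0, 0, 0], 0]
  ],
  "claw": 1
}}

```text
clock: 7.75
eef_pos: [525.4, -46.4, 19.9]
tool_rot: [-3.141, 0.009, 1.637]
force: [-0.2, 0.1, -0.4]
width: 85.5
```

Emit:
{"method": "move_arm", "body": {
  "series": [
    [[0, 0, -0.02], 0],
    [[0, 0, -0.05], 0],
    [[0, 0, -0.09], 0],
    [[0, 0, -0.13], 0],
    [[0, 0, -0.16], 0]
  ]
}}

```text
clock: 8.38
eef_pos: [525.8, -45.1, 181.6]
tool_rot: [3.141, 0.009, 1.637]
force: [-0.5, -0.1, -0.2]
width: 85.6
```

```bash
python3 - <<'E'
from h import *
go([557.5,147.4,180])
E
```

```text
t 8.38 pos [525.8 -45.1 181.6] rot [3.141 0.009 1.637] F [-0.5 -0.1 -0.2] w 85.6 q7 0.34
shift m [0.19   0.0444 0.    ] turn None
```

Emit:
{"method": "move_arm", "body": {
  "series": [
    [[0.045, 0.011, 0], 0],
    [[0.095, 0.022, 0], 0],
    [[0.14, 0.033, 0], 0],
    [[0.175, 0.042, 0], 0],
    [[0.186, 0.044, 0], 0]
  ]
}}

```text
clock: 9.0
eef_pos: [557.1, 146.4, 179.7]
tool_rot: [3.141, 0.008, 1.641]
force: [0.2, -0.2, -0.3]
width: 85.5
```

```bash
python3 - <<'E'
from h import *
a=get_image("top"); b=get_image("side")
go([557.5,143.5,73])
crop(a,"pics/x.png",260,170,140,110,3);crop(b,"pics/y.png",270,140,120,180,3)
x=cv2.imread("pics/x.png");y=cv2.imread("pics/y.png")
x=cv2.copyMakeBorder(x,0,y.shape[0]-x.shape[0],0,0,cv2.BORDER_CONSTANT)
cv2.imwrite("pics/c4.png",np.hstack([x,y]))
E
```

```text
t 9.1 pos [557.  144.1 179.8] rot [-3.142  0.009  1.639] F [ 0.2 -1.7 -0.2] w 85.6 q7 0.01
shift m [0.0003 0.0005 0.1068] turn None
```

View pics/c4.png

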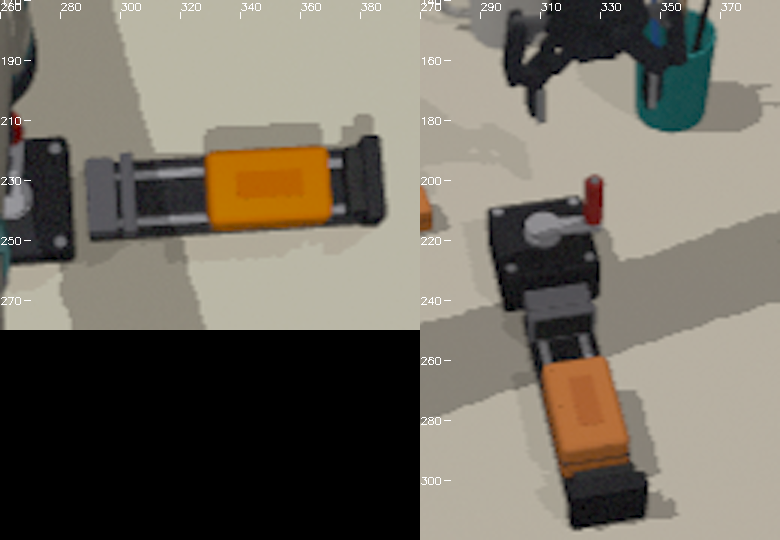

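The crops show the case flat in the cradle, centred at about (350,233) in the top view and (323,280) in the side view. It is lined up with the rails, with a gap left before the end stop. The red grip is upright at side-view pixel (327,207). I'll descend over it.

Emit:
{"method": "move_arm", "body": {
  "series": [
    [[0, 0, 0.03], 0],
    [[0, 0, 0.065], 0],
    [[0, 0, 0.09], 0],
    [[0.0003, 0.0005, 0.1068], 0],
    [[0.0003, 0.0005, 0.1068], 0]
  ]
}}

```text
clock: 9.72
eef_pos: [556.9, 142.0, 72.2]
tool_rot: [-3.14, 0.01, 1.637]
force: [0.1, -0.4, -0.7]
width: 85.5
```

Emit:
{"method": "move_arm", "body": {
  "series": [
    [[0, 0, 0], 0],
    [[0, 0, 0], 0],
    [[0, 0, 0], 0],
    [[0, 0, 0], 0],
    [[0, 0, 0], 0]
  ],
  "claw": 0
}}

```text
clock: 10.35
eef_pos: [559.1, 142.3, 73.1]
tool_rot: [3.139, 0.009, 1.637]
force: [3.7, 0.6, 3.7]
width: 16.4
```

Emit:
{"method": "move_arm", "body": {
  "series": [
    [[0, 0, 0], 0],
    [[0, 0, 0], 0],
    [[0, 0, 0], 0]
  ]
}}

```text
clock: 10.72
eef_pos: [559.1, 142.3, 73.1]
tool_rot: [3.139, 0.009, 1.637]
force: [3.3, 0.4, 1.2]
width: 16.5
```

```bash
python3 - <<'E'
from h import *
go([557.5,143.5,73]); print(at("top",349.7,232.7,54))
E
```

```text
t 10.72 pos [559.1 142.3  73.1] rot [3.139 0.009 1.637] F [3.3 0.4 1.2] w 16.5 q7 0.07
shift m [ 0.0013 -0.0015  0.0001] turn None
[520.72788806 -46.43351806  54.        ]
```

Gripped. The grip pulled the tool about 2 mm in +x, so I take the axis as about (514, 144.5). Next is a winding planner.

```bash
cat > w.py <<'E'
import sys,os
from h import *
from scipy.optimize import least_squares
s=read_state(); p=s["eef_pos"]; F=s["force"]
with open("log.txt","a") as f: f.write(f"{p[0]} {p[1]} {F[0]} {F[1]}\n")
L=np.loadtxt("log.txt",ndmin=2); c=np.array([514.1,144.5])
if len(L)>3: c=least_squares(lambda c:np.r_[np.hypot(*(L[:,:2]-c).T)-45,(c-[514.1,144.5])/8],c).x
ang=np.unwrap(np.arctan2(L[:,1]-c[1],L[:,0]-c[0])); a=ang[-1]
t=np.array([np.sin(a),-np.cos(a)]); rr=np.array([np.cos(a),np.sin(a)])
print("c",c.round(1),"r",np.hypot(*(p[:2]-c)).round(1),"wound deg",np.degrees(ang[0]-a).round(1),"resist",round(-F[:2]@t,2),"radial",round(F[:2]@rr,2),"Fz",F[2].round(1),"z",p[2].round(1),"w",round(s["width"],1),"clk",round(s["clock"],1),"yaw",s["tool_rot"][2].round(3))
R_=R.from_euler("xyz",s["tool_rot"])
rows=[]
for d in map(float,sys.argv[1:]):
    b=a-np.radians(d); q=np.array([*(c+45*np.array([np.cos(b),np.sin(b)])),73])
    rows.append([(R_.inv().apply(q-p)/1000).round(4).tolist(),0])
print(rows)
E
rm -f log.txt; python3 w.py 12 24 36 48 60
```

```text
c [514.1 144.5] r 45.0 wound deg 0.0 resist 0.6 radial 3.27 Fz 1.2 z 73.1 w 16.5 clk 10.7 yaw 1.637
[[[-0.0092, -0.0021, 0.0002], 0], [[-0.0177, -0.006, 0.0003], 0], [[-0.0253, -0.0116, 0.0003], 0], [[-0.0315, -0.0187, 0.0004], 0], [[-0.0361, -0.0269, 0.0004], 0]]
```

Emit:
{"method": "move_arm", "body": {
  "series": [
    [[-0.0092, -0.002, 0], 0],
    [[-0.0177, -0.006, 0], 0],
    [[-0.0253, -0.0116, 0], 0],
    [[-0.0315, -0.0187, 0], 0],
    [[-0.0361, -0.0269, 0], 0]
  ]
}}

```text
clock: 11.35
eef_pos: [533.8, 103.6, 73.2]
tool_rot: [3.14, 0.01, 1.637]
force: [1.8, 0.9, -3.9]
width: 16.5
```

```bash
python3 w.py 12 24 36 48 60
```

```text
c [514.1 144.5] r 45.4 wound deg 61.5 resist 2.01 radial 0.0 Fz -3.9 z 73.2 w 16.5 clk 11.3 yaw 1.637
[[[-0.0023, -0.0092, 0.0002], 0], [[-0.0029, -0.0186, 0.0002], 0], [[-0.0016, -0.0279, 0.0001], 0], [[0.0017, -0.0367, 0.0001], 0], [[0.0066, -0.0447, 0.0], 0]]
```

Emit:
{"method": "move_arm", "body": {
  "series": [
    [[-0.0023, -0.0092, 0], 0],
    [[-0.0029, -0.0186, 0], 0],
    [[-0.0016, -0.0279, 0], 0],
    [[0.0017, -0.0367, 0], 0],
    [[0.0066, -0.0447, 0], 0]
  ]
}}

```text
clock: 11.98
eef_pos: [488.2, 107.3, 73.1]
tool_rot: [3.14, 0.01, 1.637]
force: [3.5, -0.2, -3.5]
width: 16.2
```

```bash
python3 w.py 12 24 36 48 60
```

```text
c [514.1 144.5] r 45.3 wound deg 122.0 resist 2.97 radial -1.87 Fz -3.5 z 73.1 w 16.2 clk 12.0 yaw 1.637
[[[0.0068, -0.0065, -0.0], 0], [[0.0147, -0.0117, -0.0001], 0], [[0.0235, -0.0151, -0.0002], 0], [[0.0327, -0.0167, -0.0003], 0], [[0.0421, -0.0163, -0.0004], 0]]
```

Emit:
{"method": "move_arm", "body": {
  "series": [
    [[0.0068, -0.0065, 0], 0],
    [[0.0147, -0.0117, 0], 0],
    [[0.0235, -0.0151, 0], 0],
    [[0.0327, -0.0167, 0], 0],
    [[0.0421, -0.0163, 0], 0]
  ]
}}

```text
clock: 12.6
eef_pos: [469.3, 148.6, 72.9]
tool_rot: [3.139, 0.01, 1.636]
force: [3.3, -2.8, 3.6]
width: 16.3
```

```bash
python3 w.py 12 24 36 48 60
```

```text
c [514.1 144.1] r 45.0 wound deg 183.4 resist 2.46 radial -3.54 Fz 3.6 z 72.9 w 16.3 clk 12.6 yaw 1.636
[[[0.0091, 0.0026, -0.0002], 0], [[0.0174, 0.0069, -0.0003], 0], [[0.0247, 0.0129, -0.0003], 0], [[0.0305, 0.0202, -0.0004], 0], [[0.0347, 0.0286, -0.0004], 0]]
```

Emit:
{"method": "move_arm", "body": {
  "series": [
    [[0.0091, 0.0026, 0], 0],
    [[0.0174, 0.0069, 0], 0],
    [[0.0247, 0.0129, 0], 0],
    [[0.0305, 0.0202, 0], 0],
    [[0.0347, 0.0286, 0], 0]
  ]
}}

```text
clock: 13.22
eef_pos: [494.8, 185.1, 72.7]
tool_rot: [-3.141, 0.011, 1.637]
force: [-0.4, -5.7, 8.4]
width: 16.5
```

```bash
python3 w.py 12 24 36 48 60
```

```text
c [514.1 144.2] r 45.2 wound deg 242.4 resist 2.76 radial -4.95 Fz 8.4 z 72.7 w 16.5 clk 13.2 yaw 1.637
[[[0.0023, 0.0091, -0.0003], 0], [[0.0029, 0.0185, -0.0003], 0], [[0.0015, 0.0278, -0.0003], 0], [[-0.0018, 0.0366, -0.0003], 0], [[-0.0068, 0.0446, -0.0002], 0]]
```

Emit:
{"method": "move_arm", "body": {
  "series": [
    [[0.0023, 0.0091, -0.0005], 0],
    [[0.0029, 0.0185, -0.0008], 0],
    [[0.0015, 0.0278, -0.001], 0],
    [[-0.0018, 0.0366, -0.001], 0],
    [[-0.0068, 0.0446, -0.001], 0]
  ]
}}

```text
clock: 13.85
eef_pos: [539.0, 181.7, 73.1]
tool_rot: [-3.139, 0.01, 1.637]
force: [-4.1, -0.2, -2.6]
width: 16.1
```

```bash
python3 w.py 8 16 24 32 40
```

```text
c [514.1 144.2] r 45.0 wound deg 301.3 resist 3.3 radial -2.46 Fz -2.6 z 73.1 w 16.1 clk 13.8 yaw 1.637
[[[-0.0042, 0.0047, 0.0001], 0], [[-0.0089, 0.0088, 0.0002], 0], [[-0.0142, 0.0121, 0.0002], 0], [[-0.02, 0.0147, 0.0003], 0], [[-0.026, 0.0165, 0.0003], 0]]
```

Emit:
{"method": "move_arm", "body": {
  "series": [
    [[-0.0042, 0.0047, 0], 0],
    [[-0.0089, 0.0088, 0], 0],
    [[-0.0142, 0.0121, 0], 0],
    [[-0.02, 0.0147, 0], 0],
    [[-0.026, 0.0165, 0], 0]
  ]
}}

```text
clock: 14.48
eef_pos: [557.3, 157.0, 73.1]
tool_rot: [-3.139, 0.01, 1.638]
force: [-3.3, 2.1, -3.2]
width: 16.5
```

```bash
python3 w.py 8 16 24 32 40
```

```text
c [514.1 144.2] r 45.1 wound deg 341.1 resist 3.01 radial -2.59 Fz -3.2 z 73.1 w 16.5 clk 14.5 yaw 1.638
[[[-0.0062, 0.0009, 0.0002], 0], [[-0.0125, 0.001, 0.0003], 0], [[-0.0187, 0.0002, 0.0003], 0], [[-0.0248, -0.0015, 0.0004], 0], [[-0.0305, -0.004, 0.0004], 0]]
```

Emit:
{"method": "move_arm", "body": {
  "series": [
    [[-0.0062, 0.0009, 0], 0],
    [[-0.0125, 0.001, 0], 0],
    [[-0.0187, 0.0002, 0], 0],
    [[-0.0248, -0.0015, 0], 0],
    [[-0.0305, -0.004, 0], 0]
  ]
}}

```text
clock: 15.1
eef_pos: [555.4, 126.2, 73.3]
tool_rot: [-3.139, 0.009, 1.638]
force: [-1.3, 4.2, -7.9]
width: 16.6
```

```bash
python3 w.py 5 10 15 20 20
```

```text
c [514.1 144.2] r 45.1 wound deg 381.2 resist 3.33 radial -2.91 Fz -7.9 z 73.3 w 16.6 clk 15.1 yaw 1.638
[[[-0.0034, -0.002, 0.0003], 0], [[-0.0066, -0.0043, 0.0003], 0], [[-0.0096, -0.0068, 0.0004], 0], [[-0.0124, -0.0095, 0.0004], 0], [[-0.0124, -0.0095, 0.0004], 0]]
```

Emit:
{"method": "move_arm", "body": {
  "series": [
    [[-0.0027, -0.0016, 0.0005], 0],
    [[-0.0053, -0.0034, 0.0006], 0],
    [[-0.0079, -0.0053, 0.0006], 0],
    [[-0.0102, -0.0074, 0.0006], 0],
    [[-0.0124, -0.0095, 0.0006], 0]
  ]
}}

```text
clock: 15.72
eef_pos: [547.5, 113.9, 73.2]
tool_rot: [-3.141, 0.009, 1.638]
force: [-1.3, 5.0, -5.1]
width: 16.8
```

```bash
python3 w.py 4 8 12 16 20
```

```text
c [514.1 144.2] r 45.1 wound deg 399.9 resist 2.8 radial -4.35 Fz -5.1 z 73.2 w 16.8 clk 15.7 yaw 1.638
[[[-0.002, -0.0024, 0.0002], 0], [[-0.0039, -0.0049, 0.0002], 0], [[-0.0057, -0.0075, 0.0002], 0], [[-0.0073, -0.0102, 0.0002], 0], [[-0.0086, -0.0131, 0.0002], 0]]
```

Emit:
{"method": "move_arm", "body": {
  "series": [
    [[-0.0012, -0.0014, 0.0004], 0],
    [[-0.0023, -0.0029, 0.0004], 0],
    [[-0.0035, -0.0044, 0.0004], 0],
    [[-0.0046, -0.0059, 0.0004], 0],
    [[-0.0057, -0.0075, 0.0004], 0]
  ]
}}

```text
clock: 16.35
eef_pos: [541.6, 108.5, 73.2]
tool_rot: [3.139, 0.008, 1.639]
force: [0.2, 5.4, -5.7]
width: 16.7
```

```bash
python3 w.py 3 6 9 12 15
```

```text
c [514.1 144.2] r 45.1 wound deg 410.1 resist 3.48 radial -4.18 Fz -5.7 z 73.2 w 16.7 clk 16.4 yaw 1.639
[[[-0.0012, -0.002, 0.0002], 0], [[-0.0023, -0.0041, 0.0002], 0], [[-0.0034, -0.0062, 0.0002], 0], [[-0.0043, -0.0084, 0.0002], 0], [[-0.0051, -0.0106, 0.0002], 0]]
```

Emit:
{"method": "move_arm", "body": {
  "series": [
    [[-0.0012, -0.002, 0.0004], 0],
    [[-0.0023, -0.0041, 0.0004], 0],
    [[-0.0034, -0.0062, 0.0004], 0],
    [[-0.0043, -0.0084, 0.0004], 0],
    [[-0.0051, -0.0106, 0.0004], 0]
  ]
}}

```text
clock: 16.98
eef_pos: [533.1, 103.3, 73.2]
tool_rot: [3.136, 0.007, 1.64]
force: [2.0, 4.2, -7.3]
width: 16.6
```

```bash
python3 w.py 3 6 9 12 15
```

```text
c [514.1 144.2] r 45.1 wound deg 422.7 resist 3.57 radial -3.02 Fz -7.3 z 73.2 w 16.6 clk 17.0 yaw 1.64
[[[-0.0007, -0.0022, 0.0002], 0], [[-0.0014, -0.0045, 0.0002], 0], [[-0.002, -0.0068, 0.0002], 0], [[-0.0024, -0.0091, 0.0002], 0], [[-0.0027, -0.0114, 0.0002], 0]]
```

Emit:
{"method": "move_arm", "body": {
  "series": [
    [[-0.0007, -0.0022, 0.0004], 0],
    [[-0.0014, -0.0045, 0.0004], 0],
    [[-0.002, -0.0068, 0.0004], 0],
    [[-0.0024, -0.0091, 0.0004], 0],
    [[-0.0027, -0.0114, 0.0004], 0]
  ]
}}

```text
clock: 17.6
eef_pos: [524.3, 100.3, 73.3]
tool_rot: [3.131, 0.007, 1.64]
force: [2.0, 5.0, -8.3]
width: 16.8
```

```bash
python3 w.py 3 6 9 12 15
```

```text
c [514.1 144.2] r 45.1 wound deg 434.7 resist 3.04 radial -4.45 Fz -8.3 z 73.3 w 16.8 clk 17.6 yaw 1.64
[[[-0.0003, -0.0023, 0.0002], 0], [[-0.0004, -0.0047, 0.0002], 0], [[-0.0005, -0.0071, 0.0002], 0], [[-0.0004, -0.0094, 0.0002], 0], [[-0.0003, -0.0118, 0.0001], 0]]
```

Emit:
{"method": "move_arm", "body": {
  "series": [
    [[-0.0003, -0.0023, 0.0004], 0],
    [[-0.0004, -0.0047, 0.0004], 0],
    [[-0.0005, -0.0071, 0.0004], 0],
    [[-0.0004, -0.0094, 0.0004], 0],
    [[-0.0003, -0.0118, 0.0004], 0]
  ]
}}

```text
clock: 18.23
eef_pos: [514.3, 99.2, 73.2]
tool_rot: [3.127, 0.007, 1.64]
force: [2.2, 4.4, -7.2]
width: 16.6
```

```bash
python3 w.py 3 6 9 12 15
```

```text
c [514.1 144.2] r 45.0 wound deg 447.5 resist 2.19 radial -4.41 Fz -7.2 z 73.2 w 16.6 clk 18.2 yaw 1.64
[[[0.0002, -0.0023, 0.0001], 0], [[0.0006, -0.0047, 0.0001], 0], [[0.001, -0.007, 0.0001], 0], [[0.0016, -0.0093, 0.0], 0], [[0.0023, -0.0115, -0.0], 0]]
```

Emit:
{"method": "move_arm", "body": {
  "series": [
    [[0.0002, -0.0023, 0.0004], 0],
    [[0.0006, -0.0047, 0.0004], 0],
    [[0.001, -0.007, 0.0004], 0],
    [[0.0016, -0.0093, 0.0004], 0],
    [[0.0023, -0.0115, 0.0004], 0]
  ]
}}

```text
clock: 18.85
eef_pos: [503.9, 100.3, 73.1]
tool_rot: [3.125, 0.008, 1.64]
force: [4.2, 3.4, -5.1]
width: 16.6
```

```bash
python3 w.py 3 6 9 12 15
```

```text
c [514.1 144.2] r 45.0 wound deg 460.8 resist 3.33 radial -4.3 Fz -5.1 z 73.1 w 16.6 clk 18.9 yaw 1.64
[[[0.0008, -0.0022, 0.0], 0], [[0.0016, -0.0044, -0.0], 0], [[0.0026, -0.0066, -0.0001], 0], [[0.0037, -0.0086, -0.0001], 0], [[0.0049, -0.0107, -0.0001], 0]]
```

Emit:
{"method": "move_arm", "body": {
  "series": [
    [[0.0008, -0.0022, 0.0002], 0],
    [[0.0016, -0.0044, 0.0002], 0],
    [[0.0026, -0.0066, 0.0002], 0],
    [[0.0037, -0.0086, 0.0002], 0],
    [[0.0049, -0.0107, 0.0002], 0]
  ]
}}

```text
clock: 19.48
eef_pos: [493.6, 104.1, 73.0]
tool_rot: [3.123, 0.008, 1.639]
force: [4.1, 2.0, -2.7]
width: 16.9
```

```bash
python3 w.py 3 6 9 12 15
```

```text
c [514.1 144.2] r 45.0 wound deg 474.8 resist 2.69 radial -3.67 Fz -2.7 z 73.0 w 16.9 clk 19.5 yaw 1.639
[[[0.0013, -0.002, -0.0001], 0], [[0.0026, -0.0039, -0.0001], 0], [[0.0041, -0.0057, -0.0002], 0], [[0.0057, -0.0075, -0.0002], 0], [[0.0073, -0.0092, -0.0002], 0]]
```

Emit:
{"method": "move_arm", "body": {
  "series": [
    [[0.0013, -0.002, 0], 0],
    [[0.0026, -0.0039, 0], 0],
    [[0.0041, -0.0057, 0], 0],
    [[0.0057, -0.0075, 0], 0],
    [[0.0073, -0.0092, 0], 0]
  ]
}}

```text
clock: 20.1
eef_pos: [485.0, 110.0, 73.0]
tool_rot: [3.121, 0.009, 1.638]
force: [6.5, -0.4, -5.1]
width: 16.4
```

```bash
python3 w.py 3 6 9 12 15
```

```text
c [514.1 144.2] r 44.9 wound deg 488.2 resist 5.24 radial -3.9 Fz -5.1 z 73.0 w 16.4 clk 20.1 yaw 1.638
[[[0.0016, -0.0017, -0.0001], 0], [[0.0034, -0.0033, -0.0001], 0], [[0.0053, -0.0047, -0.0002], 0], [[0.0072, -0.0061, -0.0002], 0], [[0.0092, -0.0073, -0.0003], 0]]
```

Resistance has risen to 5.2 N, so the jaw is in contact. Two smaller steps should bring it to about 7.5 N.

Emit:
{"method": "move_arm", "body": {
  "series": [
    [[0.0008, -0.0008, 0], 0],
    [[0.0016, -0.0017, 0], 0],
    [[0.0025, -0.0025, 0], 0],
    [[0.0034, -0.0033, 0], 0],
    [[0.0039, -0.0037, 0], 0]
  ]
}}

```text
clock: 20.72
eef_pos: [482.7, 112.2, 73.0]
tool_rot: [3.118, 0.011, 1.637]
force: [7.4, -1.3, -6.9]
width: 16.6
```

```bash
python3 w.py 2 4 5 6 7
```

```text
c [514.2 144.2] r 44.9 wound deg 492.2 resist 6.19 radial -4.27 Fz -6.9 z 73.0 w 16.6 clk 20.7 yaw 1.637
[[[0.0011, -0.0011, -0.0], 0], [[0.0023, -0.0021, -0.0001], 0], [[0.003, -0.0026, -0.0001], 0], [[0.0036, -0.003, -0.0001], 0], [[0.0042, -0.0035, -0.0001], 0]]
```

Emit:
{"method": "move_arm", "body": {
  "series": [
    [[0.0011, -0.0011, 0], 0],
    [[0.0023, -0.0021, 0], 0],
    [[0.003, -0.0026, 0], 0],
    [[0.0036, -0.003, 0], 0],
    [[0.0042, -0.0035, 0], 0]
  ]
}}

```text
clock: 21.35
eef_pos: [480.8, 114.1, 73.0]
tool_rot: [3.114, 0.013, 1.635]
force: [7.4, -2.7, -7.7]
width: 16.8
```

```bash
python3 w.py 2 3 4 5 6
```

```text
c [514.2 144.2] r 44.9 wound deg 495.6 resist 6.98 radial -3.65 Fz -7.7 z 73.0 w 16.8 clk 21.4 yaw 1.635
[[[0.0012, -0.001, -0.0], 0], [[0.0018, -0.0015, -0.0], 0], [[0.0025, -0.0019, -0.0001], 0], [[0.0031, -0.0024, -0.0001], 0], [[0.0038, -0.0028, -0.0001], 0]]
```

Resistance is 7.0 N, inside the 6–9 N snug band. I'll relax the arm, let go and rise.

Emit:
{"method": "move_arm", "body": {
  "series": [
    [[0, 0, 0], 0],
    [[0, 0, 0], 0]
  ]
}}

```text
clock: 21.6
eef_pos: [481.3, 113.6, 73.0]
tool_rot: [3.113, 0.014, 1.634]
force: [5.7, 1.2, -6.8]
width: 16.6
```

Emit:
{"method": "move_arm", "body": {
  "series": [
    [[0, 0, 0], 0],
    [[0, 0, 0], 0],
    [[0, 0, 0], 0],
    [[0, 0, 0], 0],
    [[0, 0, 0], 0]
  ],
  "claw": 1
}}

```text
clock: 22.22
eef_pos: [481.2, 113.6, 73.0]
tool_rot: [3.113, 0.014, 1.634]
force: [-0.2, -0.4, 0.3]
width: 85.4
```

Emit:
{"method": "move_arm", "body": {
  "series": [
    [[0, 0, -0.02], 0],
    [[0, 0, -0.05], 0],
    [[0, 0, -0.09], 0],
    [[0, 0, -0.13], 0],
    [[0, 0, -0.15], 0]
  ]
}}

```text
clock: 22.85
eef_pos: [477.4, 115.6, 225.0]
tool_rot: [3.111, 0.013, 1.634]
force: [1.0, 0.8, 0.3]
width: 85.5
```

Emit:
{"method": "move_arm", "body": {
  "series": [
    [[0.03, 0, 0], 0],
    [[0.08, 0, 0], 0],
    [[0.12, 0, 0], 0],
    [[0.14, 0, 0], 0],
    [[0.14, 0, 0], 0]
  ]
}}

```text
clock: 23.48
eef_pos: [468.2, 255.8, 222.9]
tool_rot: [3.111, 0.013, 1.636]
force: [-0.2, -0.0, -0.0]
width: 85.5
```

```bash
python3 - <<'E'
from h import *
a=get_image("top"); b=get_image("side")
cv2.imwrite("pics/topf.png",a);cv2.imwrite("pics/sidef.png",b)
s=read_state(); print(s["clock"],s["eef_pos"],s["force"],s["width"])
crop(a,"pics/x.png",230,180,165,90,3);crop(b,"pics/y.png",275,170,90,150,3)
x=cv2.imread("pics/x.png");y=cv2.imread("pics/y.png")
x=cv2.copyMakeBorder(x,0,y.shape[0]-x.shape[0],0,0,cv2.BORDER_CONSTANT)
cv2.imwrite("pics/c5.png",np.hstack([x,y]))
d=cv2.absdiff(a,cv2.imread("pics/top0.png")).max(2)
E
```

```text
23.575 [468.73155216 253.19098366 223.12383504] [-0.45188712 -1.29932101  0.80339824] 85.77605961467891
```

View pics/c5.png

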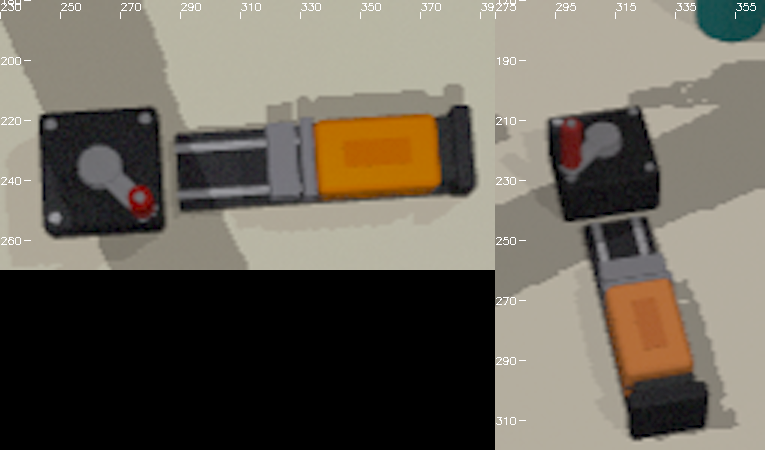

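The crops show the case clamped between the jaw, at top-view pixel (332,233), and the end stop at (378,232). It is flat and lined up, and the gripper is clear. Handing the job in.

```bash
python3 -c "
from cell import *
print(finish_job())"
```

```text
the job is handed in; nothing more can be done
None
```

The middle-sized orange case is clamped in the desk holder. I laid it flat and lengthwise in the cradle and let go. I then wound the crank clockwise in one unbroken grip, about 495° or 1.4 turns.

- **Clamp force:** free turning read 2 to 3.6 N at the grip, and I stopped at 7.0 N, inside the 6–9 N snug band. The angle turned past contact suggests nearer 8 N, which is still within the band.
- **Final pictures:** the case sits flat and aligned between the jaw and the end-stop pad. The gripper is open, clear and reading about zero force.
- **Time:** the job took about 23.6 s of the 67 s allowed.
- **Other things on the desk:** I moved nothing else that I know of. I only looked closely at the holder area at the end and did not compare the rest of the desk with the first picture.
- **Disagreements:**
  - The tool roll drifted by about 0.03 rad during the winding.
  - The fingers saw up to about 8 N vertically and 5 N radially.
  - Position estimates from the two cameras and the robot differed by 2–4 mm.

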